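# Third hand: press a forked tool hanger against the screwing jig's sprung fence

### The job

Pick up the forked wooden tool hanger, lay it flat on the jig's base board with its plain end squarely against the sprung fence and centred on the fence's screw slot, and push it steadily against the fence with about 10 N, never more than 20 N. Keep that push for at least three seconds and finish while still gripping and pressing it, so that I can drive the screw: do not let go or back off. Leave everything else on the bench where it is.

Things in the scene. Friction and masses are not known exactly. Their poses are not given: they have to be found in the camera images.
- hanger: Tool hanger, bare light wood, 0.12 kg, loose, flat on the bench: a solid block 90 long x 40 wide x 40 mm high, behind it a fork of two prongs 45 mm long (12 mm wide, 16 mm apart) with upturned 11 mm lips at the tips; 135 mm in all. Origin: centre of the solid block's underside. +x points to the plain flat end (45 mm away), -x to the fork, y across the width, z up.
- hanger_center (a point): Centre of the hanger's solid block, half-way up (20 mm above its underside): where to grip it, across its 40 mm width. Axes as the hanger's.
- hanger_end (a point): Centre of the hanger's plain flat end face, 45 mm along +x from hanger_center.
- jig: Screwing jig fixed to the bench: wooden base board 12 mm thick, x = -140 to 120, y = -65 to 65 mm about its origin (on the underside), open in front of the fence (x below 20 mm). Behind the sprung fence a dark wooden housing 110 mm wide, its top 57 mm above the bench. +x is the direction in which the part is pushed, z up.
- fence: Sprung fence: upright galvanised plate 110 mm wide, 8 mm thick, 51 mm high, with a 16 mm screw slot at its middle. Slides along the jig's +x on springs: 0 N at rest (20 mm in the jig's frame), 0.6 N per mm pushed back (10 N at 17 mm), 40 mm travel. Origin: centre of its front face's lower edge, level with the board's top, moving with the plate; axes as the jig's (y = 0: the slot).
- jar: Closed glass jar, 68 mm diameter, 95 mm high, origin at its underside's centre. Bystander, leave it where it is.
- offcut: Plain block of light wood without a fork, 120 x 45 x 30 mm, origin at its underside's centre. Bystander, leave it where it is.
- nozzle: Orange plastic spray nozzle standing on its round foot, 42 mm wide and 71 mm high, head about 85 mm long, origin under its foot. Bystander, leave it where it is.
- pot: Small terracotta pot, 90 mm diameter, 80 mm high, origin at its underside's centre. Bystander, leave it where it is.
- planter: Aluminium bulb planter standing up: tapered tube 64 mm wide, with a 90 mm wooden cross handle, 176 mm high, origin under its centre. Bystander, leave it where it is.
- rake: Hand rake lying on the bench, 255 mm long, 80 mm wide at the tines, wooden handle to -x, origin near its middle at bench level. Bystander, leave it where it is.
- screwdriver: Screwdriver with a black handle lying on the bench, origin near its middle at bench level. Bystander, leave it where it is.
There are look-alikes about, which are no part of the job. What is shaped like the hanger but blue is not meant.

How it is judged:
By the outcome, as a careful person would: the job done as asked, in the order asked, and still so for the second after the job is handed in, while the arm keeps its last pose, push and grip.
It also fails if it takes over 48 s, if anything falls off the work surface, if the arm or the gripper's body presses on something with over 40 N, if the wrist force passes 120 N, or if a joint passes its speed limit or range.

### The arm

A 6-joint arm with a two-finger parallel gripper is mounted at the origin on the work surface. World frame = base frame: x ahead of the robot, y to its left, z up, the work surface at z = 0. Lengths are in mm, angles in rad, forces in N, time in s.
With the tool pointing down it reaches from about 350 to 975 mm from the base axis. Payload 7.1 kg.
Tool frame: the origin (TCP) lies on the front face of the gripper's body, between the roots of the fingers; the fingertips stand 80 mm ahead of it and the grasp point (between the pads) lies 61 mm ahead of it (ctrl.tcp_to_grasp is the distance from the TCP to the grasp point, in mm); z points along the fingers, y is the direction in which the jaws open and shut (so a half turn about z gives the same grasp; the last joint's range is limited). The gripper opens to 88 mm and grips with 3 to 60 N. Pads are 20 mm wide; open, the fingers measure 115 mm over their backs; the gripper's body (75 mm by 178 mm) begins 61 mm behind the grasp point.
Start: joints at [-1.261, 0.423, 1.63, -0, 1.089, -0.019], TCP at [201.835, -591.497, 302.675] pointing down, gripper open.
Joint ranges: [-3, 3], [-0.9, 2.11], [0.09, 2.58], [-1.31, 4.45], [0.11, 2.69], [-2.54, 2.54]. Speed limits (rad/s): [2.39, 2.39, 3.01, 3.14, 3.14, 3.14].

### API

Orientations are given as a rotation vector (axis times angle).
In Python, from workcell import telemetry, get_image, ctrl gives the robot as it stands.
- The arm moves only by the tool send_rows, never from a script. Its argument "rows" is a list of rows, each a list of 5 numbers: the shift along the tool's x, y, z in m, then the turn about the tool's z in rad, then the opening, from -1 (shut) to 1 (fully open). A call has 1 to 5 rows; each row shifts and turns the commanded pose from where the row before left it, along the tool's axes as they then stand; what a row does not reach is not made up. A row lasts 1/10 s, in which the tool goes at most 50 mm and 8.59 degrees, less where a joint would pass 70% of its speed; a pose out of reach is approached as far as the arm can. A call with a gripper value outside its range is refused whole. The fingers move at their own pace and stop on an object; the grip force is fixed at half the most. Time passes only in rows, so rows that do not move let the fingers close. It gives the time, the measured TCP pose, the force and the opening at its end, in the units of the state.
- telemetry.get_obs(): the state, without advancing time (a new reading comes with each control period).
- get_image(name): name is "side" or "top"; returns a dict with "color" (384x512x3 uint8, blue, green, red), "z_map" (384x512 float32, mm along the optical axis (not along the pixel's ray), 0 where there is no reading), "camera_matrix" (3x3 intrinsics, pixels), "rvec" (rotation vector, rad) and "tvec" (3), from world to camera coordinates, as OpenCV has them. Camera axes: x right, y down, z forward; pixel columns grow to the right and rows downward; lengths in mm; the calibration is good to about 2 mm. A picture is of the moment at which its call begins.
- ctrl.close_job(): hands the job in, once; it reports no verdict.
The state is a dict: "t": time; "qpos": joint angles; "qvel": joint speeds; "joint_torque": joint torques, N m; "ee_pos": TCP position; "orientation": TCP orientation; "ft_force": force on the tool from outside, world axes, zero at the start; "moment": the same for the moment, N m; "width": finger opening in mm.
Only numpy, scipy, OpenCV 4.12 (cv2) and the standard library are available. Lean on these libraries where they do the work, as an engineer would, in place of code of your own. Each camera call takes 0.05 s, during which the arm holds its last target.

## Working session

There is one attempt and no reset: what is moved stays moved. The work goes in short steps, Python scripts to look and compute and a tool call to move; the robot and the scene stay as the last step left them, time stands still between calls to the robot, and variables do not carry over. Pictures are saved under pics/ and viewed, and the job is handed in when it is done.

Besides the shell and the picture viewer there is one more tool, called after "Call:" as a command line: name --pt "numbers of a row" for each row, then --argument value for the rest. send_rows: Moves the arm, as the interface text tells. Its arguments: {"type":"object","properties":{"rows":{"type":"array"}},"required":["rows"]}

```bash
mkdir -p pics; ls; python3 - <<'E'
from workcell import telemetry,get_image,ctrl
import cv2,pickle
o=telemetry.get_obs(); print(o)
for n in("side","top"):
    d=get_image(n); pickle.dump(d,open(n+'.pkl','wb')); cv2.imwrite(f'pics/{n}0.png',d['color']); print(n,d['camera_matrix'],d['rvec'],d['tvec'])
E
```

```text
pics
{'t': 0.0, 'qpos': array([-1.26100556e+00,  4.23892880e-01,  1.63069715e+00, -1.00224988e-05,
        1.08861934e+00, -1.90141827e-02]), 'qvel': array([ 0.00062702, -0.0013095 , -0.0004024 , -0.00096939,  0.00031518,
       -0.00052687]), 'joint_torque': array([-8.89050407e-04, -5.44627583e+01, -2.73666412e+01,  6.42711483e-02,
        2.28253176e-02, -1.28135807e-04]), 'ee_pos': array([ 201.6983724 , -591.08907053,  301.8663084 ]), 'orientation': array([-3.09765440e+00, -5.13907746e-01,  3.81519350e-04]), 'ft_force': array([ 0.03266144,  0.13694642, -0.35080423]), 'moment': array([-0.01896564, -0.02177454, -0.00863185]), 'width': 88.38447286631616}
side [[350.72229138   0.         254.44109661]
 [  0.         350.72229138 195.69813355]
 [  0.           0.           1.        ]] [ 0.08702562 -2.75050256  1.44810713] [572.68378878  91.37971727 954.16071881]
top [[490.61495668   0.         257.38730804]
 [  0.         490.61495668 193.28835011]
 [  0.           0.           1.        ]] [ 2.20616091 -2.15102044  0.04715405] [ -19.50609949  561.24497772 1442.97001607]
```

View pics/side0.png

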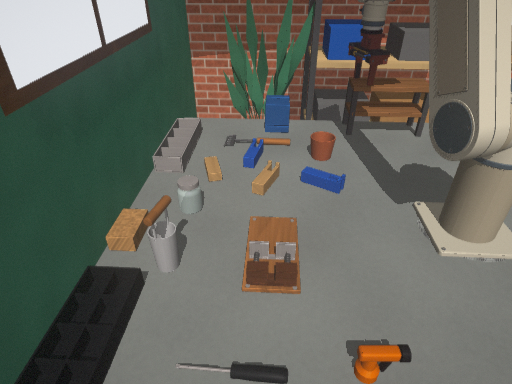

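View pics/top0.png

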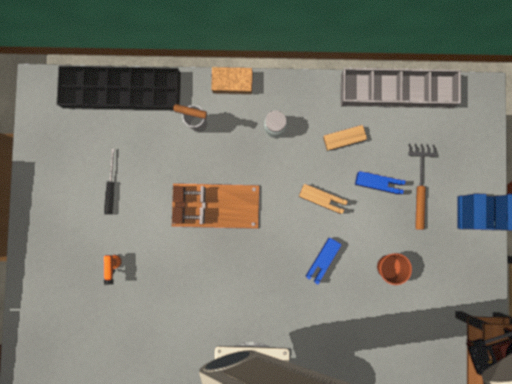

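The candidates in the top picture:
- Wood, forked: (324,198)
- Blue, forked: (380,183) and (324,260)
- Plain wood offcut: (345,138)

Only (324,198) is bare wood with a fork. I'll confirm it in an enlarged crop.

```bash
cat > h.py <<'E'
import cv2,numpy as np,pickle
def cloud(d):
    z=d['z_map'];K=d['camera_matrix'];R=cv2.Rodrigues(np.array(d['rvec'],float))[0]
    v,u=np.mgrid[:z.shape[0],:z.shape[1]]
    P=np.stack([(u-K[0,2])/K[0,0]*z,(v-K[1,2])/K[1,1]*z,z],-1)
    W=(P-np.array(d['tvec']).ravel())@R
    W[z==0]=np.nan
    return W
def proj(d,p):
    return cv2.projectPoints(np.array(p,float).reshape(-1,3),np.array(d['rvec'],float),np.array(d['tvec'],float),d['camera_matrix'],None)[0].reshape(-1,2)
E
python3 - <<'E'
from h import *
d=pickle.load(open('top.pkl','rb')); W=cloud(d); c=d['color']
a=cv2.resize(c[175:220,290:360],None,fx=8,fy=8,interpolation=cv2.INTER_CUBIC)
b=cv2.resize(c[175:237,165:270],None,fx=5.333,fy=5.333,interpolation=cv2.INTER_CUBIC)[:,:560]
cv2.imwrite('pics/crop_h.png',a)
cv2.imwrite('pics/crop_j.png',b)
s=pickle.load(open('side.pkl','rb'))['color']
cv2.imwrite('pics/crop_s.png',np.hstack([cv2.resize(s[150:200,240:300],(400,333),interpolation=cv2.INTER_CUBIC),cv2.resize(s[205:300,235:310],(400,507),interpolation=cv2.INTER_CUBIC)[:333]]))
# hanger segmentation by height
sub=W[175:220,290:352]; m=(sub[...,2]>28)
hsv=cv2.cvtColor(c,cv2.COLOR_BGR2HSV)[175:220,290:352]
m&=(hsv[...,0]<25)
p=sub[m]; print(m.sum(),np.percentile(p[:,2],[5,50,95]))
r=cv2.minAreaRect(p[:,:2].astype(np.float32)); print(r); print(cv2.boxPoints(r))
print(np.nanmedian(W[:,:,2]))
for r in range(186,228,4): print(r,[tuple(np.round(W[r,cc]).astype(int)) for cc in (172,180,188,196,203,207,230,258)])
E
```

```text
569 [33.07435784 38.41341241 45.90085282]
((550.093505859375, -197.07859802246094), (134.9209442138672, 40.75342559814453), 68.78243255615234)
[[ 506.68344 -252.59158]
 [ 544.67426 -267.34067]
 [ 593.50354 -141.56561]
 [ 555.51276 -126.81653]]
-1.5000612373885187
186 [(np.int64(578), np.int64(254), np.int64(1)), (np.int64(575), np.int64(220), np.int64(54)), (np.int64(579), np.int64(203), np.int64(14)), (np.int64(579), np.int64(180), np.int64(12)), (np.int64(576), np.int64(152), np.int64(61)), (np.int64(580), np.int64(147), np.int64(9)), (np.int64(582), np.int64(78), np.int64(10)), (np.int64(583), np.int64(-7), np.int64(16))]
190 [(np.int64(567), np.int64(254), np.int64(-4)), (np.int64(563), np.int64(219), np.int64(56)), (np.int64(567), np.int64(203), np.int64(11)), (np.int64(567), np.int64(179), np.int64(15)), (np.int64(564), np.int64(151), np.int64(63)), (np.int64(569), np.int64(147), np.int64(2)), (np.int64(570), np.int64(77), np.int64(13)), (np.int64(572), np.int64(-7), np.int64(12))]
194 [(np.int64(554), np.int64(254), np.int64(-2)), (np.int64(551), np.int64(218), np.int64(62)), 
[... 2525 characters left out ...]
np.int64(63)), (np.int64(470), np.int64(216), np.int64(58)), (np.int64(471), np.int64(200), np.int64(9)), (np.int64(472), np.int64(176), np.int64(13)), (np.int64(472), np.int64(151), np.int64(45)), (np.int64(472), np.int64(143), np.int64(11)), (np.int64(474), np.int64(75), np.int64(4)), (np.int64(476), np.int64(-9), np.int64(4))]
226 [(np.int64(458), np.int64(246), np.int64(17)), (np.int64(458), np.int64(224), np.int64(10)), (np.int64(459), np.int64(199), np.int64(14)), (np.int64(460), np.int64(176), np.int64(10)), (np.int64(460), np.int64(155), np.int64(8)), (np.int64(460), np.int64(143), np.int64(10)), (np.int64(462), np.int64(74), np.int64(15)), (np.int64(464), np.int64(-9), np.int64(1))]
```

View pics/crop_h.png

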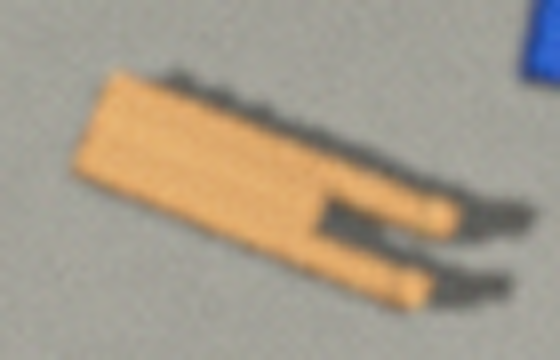

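View pics/crop_j.png

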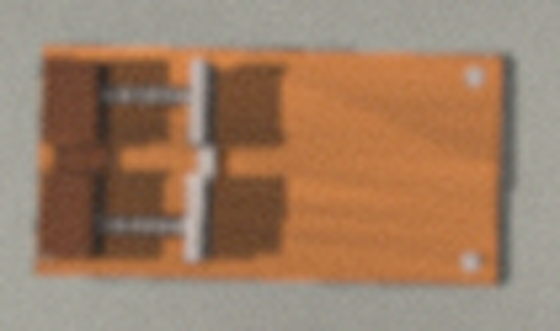

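View pics/crop_s.png

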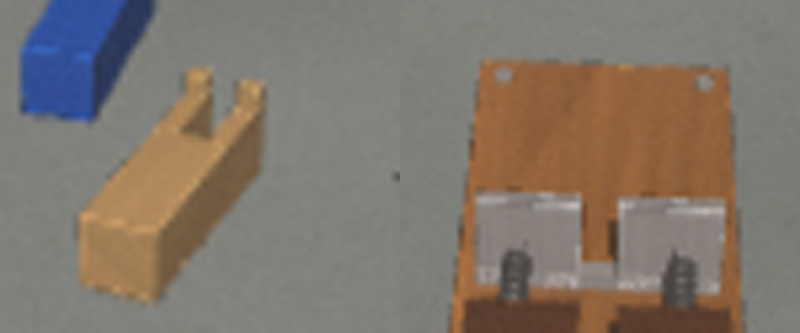

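The crop confirms it. The bare-wood hanger has its plain end to the left, at about (302,193), and its fork tips at about (345,208). Next I'll fit exact poses from the silhouettes.

```bash
cat > fit.py <<'E'
from h import *
from scipy.optimize import minimize
def box(x0,x1,y0,y1,z0,z1): return np.array([[x,y,z] for x in(x0,x1) for y in(y0,y1) for z in(z0,z1)],float)
HANG=[box(-45,45,-20,20,0,40),box(-90,-45,8,20,0,40),box(-90,-45,-20,-8,0,40)]
def place(P,q,z0=0):
    c,s=np.cos(q[2]),np.sin(q[2]); return np.c_[c*P[:,0]-s*P[:,1]+q[0],s*P[:,0]+c*P[:,1]+q[1],P[:,2]+z0]
def sil(d,boxes,q,roi,S=8,z0=0):
    x0,y0,x1,y1=roi; m=np.zeros(((y1-y0)*S,(x1-x0)*S),np.uint8)
    for b in boxes:
        p=(proj(d,place(b,q,z0))-[x0-.5,y0-.5])*S-.5
        cv2.fillConvexPoly(m,cv2.convexHull(np.round(p*16).astype(np.int32)),255,shift=4)
    return cv2.resize(m,None,fx=1/S,fy=1/S,interpolation=cv2.INTER_AREA)/255.
def fit(d,boxes,mask,roi,q0,z0=0):
    x0,y0,x1,y1=roi; M=mask[y0:y1,x0:x1].astype(float)
    f=lambda v:((sil(d,boxes,[v[0],v[1],v[2]/50],roi,z0=z0)-M)**2).sum()
    best=minimize(f,[q0[0],q0[1],q0[2]*50],method='Nelder-Mead',options=dict(initial_simplex=np.array([[q0[0],q0[1],q0[2]*50]]+[[q0[0]+8*(i==0),q0[1]+8*(i==1),q0[2]*50+5*(i==2)] for i in range(3)]),maxiter=300))
    return np.r_[best.x[:2],best.x[2]/50],best.fun,M.sum()
E
python3 - <<'E'
from fit import *
for n,rh,rj in(('top',(290,175,352,222),(160,172,272,240)),('side',(240,150,290,202),(230,205,312,302))):
    d=pickle.load(open(n+'.pkl','rb')); hsv=cv2.cvtColor(d['color'],cv2.COLOR_BGR2HSV)
    sat=hsv[...,1].astype(float); 
    m=((hsv[...,0]<25)&(hsv[...,1]>70))
    # soft mask : saturation ratio
    print(n,fit(d,HANG,m,rh,[557,-178,1.2]))
    print(n,'jig',fit(d,[box(-140,120,-65,65,0,12)]+([box(70,120,-55,55,0,57)] if n=='side' else []),m|((hsv[...,1]>30)&(n=='top')&False),rj,[520,125,1.57]))
    j=d['color'].copy()
    cv2.imwrite(f'pics/m_{n}.png',(m*255).astype(np.uint8))
d=pickle.load(open('top.pkl','rb'));K=d['camera_matrix'];R=cv2.Rodrigues(d['rvec'])[0];t=np.array(d['tvec']).ravel()
for u,v in[(42,47),(503,53),(500,280),(37,272)]:
    u=u/5.333+165-.4;v=v/5.333+175-.4
    C=-R.T@t; r=R.T@np.linalg.inv(K)@[u,v,1]; print(np.round(C+r*(12-C[2])/r[2],1))
E
```

```text
top (array([ 559.38044482, -177.5866497 ,    1.20466611]), np.float64(19.72538254517493), np.float64(657.0))
top jig (array([522.60463363, 130.16530865,   1.57000009]), np.float64(291.12183006535946), np.float64(3533.0))
side (array([ 557.72621085, -180.04041213,    1.21154711]), np.float64(35.80735101883891), np.float64(537.0))
side jig (array([522.37463162, 129.47972605,   1.57291845]), np.float64(838.0063821607075), np.float64(3208.0))
[585.4 250.6  12. ]
[588.3  -9.1  12. ]
[461.2 -10.7  12. ]
[458.9 248.8  12. ]
```

View pics/m_top.png

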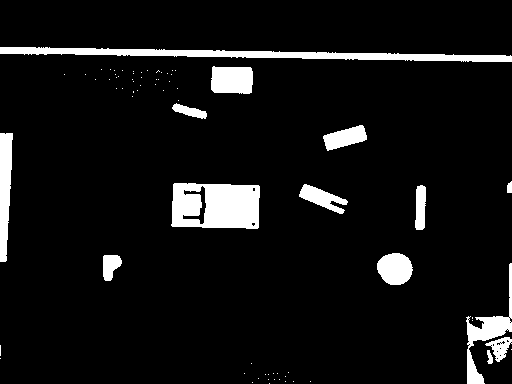

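```bash
python3 - <<'E'
from fit import *
for n,rj in(('top',(160,172,272,240)),('side',(230,205,312,302))):
    d=pickle.load(open(n+'.pkl','rb')); hsv=cv2.cvtColor(d['color'],cv2.COLOR_BGR2HSV)
    m=((hsv[...,0]<25)&(hsv[...,1]>70)).astype(np.uint8)
    x0,y0,x1,y1=rj; mm=np.zeros_like(m); mm[y0:y1,x0:x1]=m[y0:y1,x0:x1]
    cs,_=cv2.findContours(mm,cv2.RETR_EXTERNAL,cv2.CHAIN_APPROX_NONE); c=max(cs,key=cv2.contourArea)
    f=np.zeros_like(m); cv2.drawContours(f,[c if n=='top' else cv2.convexHull(c)],-1,1,-1)
    B=[box(-140,120,-65,65,0,12)]
    for extra in ([],[box(75,115,-55,55,0,57)]):
      for y in(1.55,1.6): print(n,len(extra),fit(d,B+extra,f,rj,[520,125,y]))
    # fence overlay
    q=[522.5,130,1.581]
    im=d['color'].copy(); S=6
    im=cv2.resize(im[y0:y1,x0:x1],None,fx=S,fy=S,interpolation=cv2.INTER_CUBIC)
    def dr(P,col):
        p=(proj(d,place(np.array(P,float),q))-[x0-.5,y0-.5])*S-.5
        cv2.polylines(im,[np.round(p).astype(int)],True,col,1)
    dr([[-140,-65,12],[120,-65,12],[120,65,12],[-140,65,12]],(0,255,0))
    dr([[20,-55,63],[28,-55,63],[28,55,63],[20,55,63]],(255,0,255))
    dr([[20,-8,12],[20,-8,63],[20,8,63],[20,8,12]],(255,0,0))
    cv2.imwrite(f'pics/ov_{n}.png',im[:600])
E
```

```text
top 0 (array([522.53883898, 130.14640445,   1.56994253]), np.float64(24.159354094579008), np.float64(3800.0))
top 0 (array([522.61915346, 130.09630361,   1.56982473]), np.float64(24.270465205690122), np.float64(3800.0))
top 1 (array([522.5275214 , 128.25354021,   1.56983432]), np.float64(60.45565551710881), np.float64(3800.0))
top 1 (array([522.57373469, 128.69633963,   1.57029403]), np.float64(59.97348712033833), np.float64(3800.0))
side 0 (array([522.43091685, 129.90340958,   1.57485786]), np.float64(34.904329104190694), np.float64(4109.0))
side 0 (array([522.41807972, 129.90925941,   1.57446573]), np.float64(34.8321261053441), np.float64(4109.0))
side 1 (array([522.43091685, 129.90340958,   1.57485786]), np.float64(34.904329104190694), np.float64(4109.0))
side 1 (array([522.41807972, 129.90925941,   1.57446573]), np.float64(34.8321261053441), np.float64(4109.0))
```

View pics/ov_top.png

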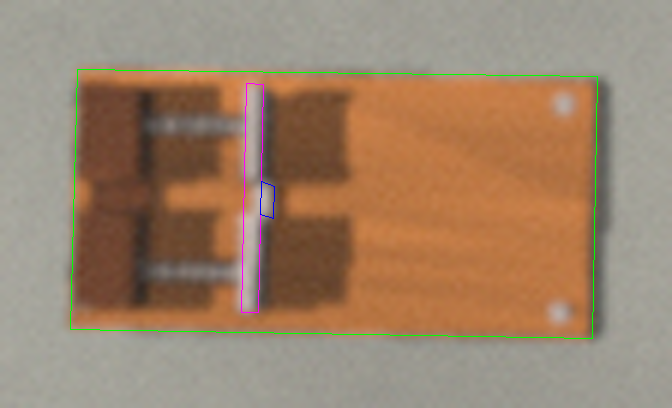

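View pics/ov_side.png

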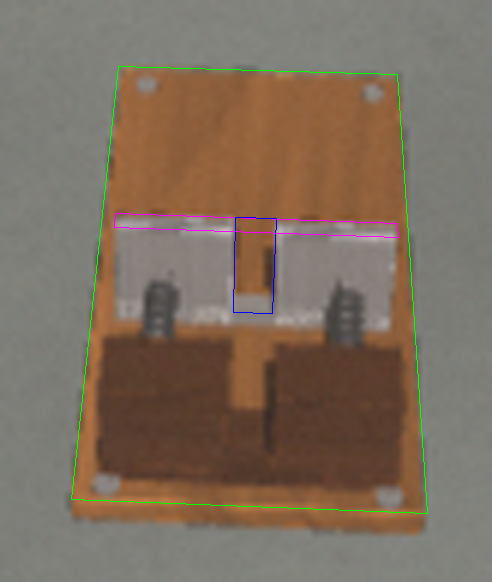

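Jig pose: about (522.5, 130), yaw 1.572. Hanger pose: about (558.5, -179), yaw 1.207. First I'll turn the tool in line with the hanger.

Call:
send_rows --pt "0 0 0 -0.146 1" --pt "0 0 0 -0.146 1" --pt "0 0 0 -0.146 1" --pt "0 0 0 -0.146 1" --pt "0 0 0 -0.146 1"

```text
t: 0.6
ee_pos: [201.8, -591.2, 302.2]
orientation: [-2.706, -1.594, -0.0]
ft_force: [0.8, 0.5, -0.5]
width: 87.7
```

Call:
send_rows --pt "0 0 0 -0.148 1" --pt "0.03 0.01 0 0 1" --pt "0.04 0.015 0 0 1" --pt "0.04 0.015 0 0 1" --pt "0.04 0.015 0 0 1"

```text
t: 1.1
ee_pos: [307.2, -469.5, 302.3]
orientation: [-2.587, -1.781, -0.0]
ft_force: [1.0, -1.1, -0.4]
width: 87.5
```

```bash
cat > st.py <<'E'
from workcell import telemetry
import numpy as np,cv2,sys
def go(tx,ty,tz,yaw):
    o=telemetry.get_obs(); R=cv2.Rodrigues(o['orientation'])[0]
    y=np.arctan2(R[1,0],R[0,0])
    print('t',round(o['t'],2),'pos',np.round(o['ee_pos'],1),'grasp',np.round(o['ee_pos']+61*R[:,2],1),'yaw',round(y,4),'zax',np.round(R[:,2],4),'F',np.round(o['ft_force'],2),'w',round(o['width'],1),'q6',round(o['qpos'][5],2),'v',np.abs(o['qvel']).max().round(3))
    d=np.array([tx,ty,tz])-(o['ee_pos']+61*R[:,2]); print('tool shift mm',np.round(R.T@d,1),'turn',round(-(yaw-y),4))
go(*map(float,sys.argv[1:5]))
E
python3 st.py 558.5 -179 24 1.207
```

```text
t 1.1 pos [ 307.2 -469.5  302.3] grasp [ 307.2 -469.5  241.3] yaw 1.206 zax [-3.e-04  6.e-04 -1.e+00] F [ 1.02 -1.13 -0.36] w 87.5 q6 -0.65 v 0.721
tool shift mm [361.  131.3 217.4] turn -0.001
```

Call:
send_rows --pt "0.04 0.0145 0 0 1" --pt "0.04 0.0145 0 0 1" --pt "0.04 0.0145 0 0 1" --pt "0.04 0.0145 0 0 1" --pt "0.04 0.0145 0 0 1"

```text
t: 1.6
ee_pos: [446.3, -308.3, 302.5]
orientation: [-2.587, -1.782, 0.0]
ft_force: [0.4, -1.0, -0.6]
width: 87.9
```

Call:
send_rows --pt "0.04 0.0145 0 0 1" --pt "0.04 0.0145 0 0 1" --pt "0.04 0.0145 0.02 0 1" --pt "0.03 0.011 0.04 0 1" --pt "0.01 0.004 0.04 0 1"

```text
t: 2.1
ee_pos: [558.9, -179.4, 203.2]
orientation: [2.583, 1.785, 0.003]
ft_force: [-1.1, -0.2, 0.0]
width: 87.8
```

Call:
send_rows --pt "0 0 0.01 0 1" --pt "0 0 0 0 1"

```text
t: 2.3
ee_pos: [555.5, -181.4, 192.0]
orientation: [-2.583, -1.781, 0.004]
ft_force: [0.1, -0.7, 0.2]
width: 87.9
```

```bash
python3 st.py 558.5 -179 24 1.207; python3 - <<'E'
from workcell import get_image
import cv2,numpy as np
from fit import *
for n,r in(('top',(280,160,380,235)),('side',(220,120,320,210))):
    d=get_image(n);pickle.dump(d,open(n+'1.pkl','wb'));x0,y0,x1,y1=r
    cv2.imwrite(f'pics/{n}1.png',cv2.resize(d['color'][y0:y1,x0:x1],None,fx=6,fy=6,interpolation=cv2.INTER_CUBIC))
E
```

```text
t 2.3 pos [ 555.5 -181.4  192. ] grasp [ 555.2 -181.3  131. ] yaw 1.2074 zax [-0.0043  0.0013 -1.    ] F [ 0.06 -0.74  0.22] w 87.9 q6 0.03 v 0.052
tool shift mm [  3.4   2.7 107. ] turn 0.0004
```

View pics/side1.png

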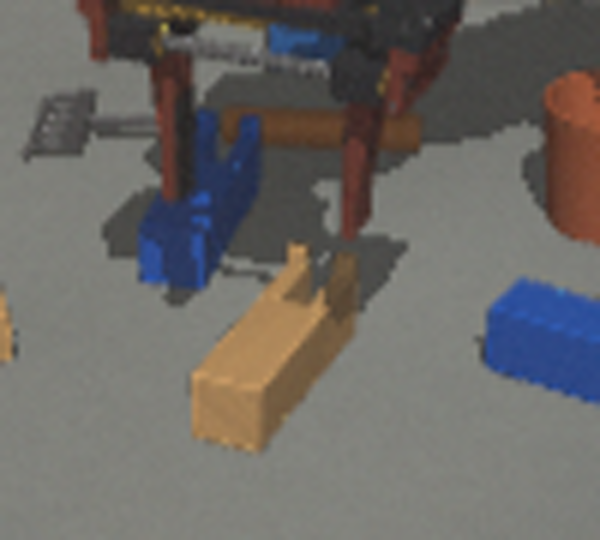

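View pics/top1.png

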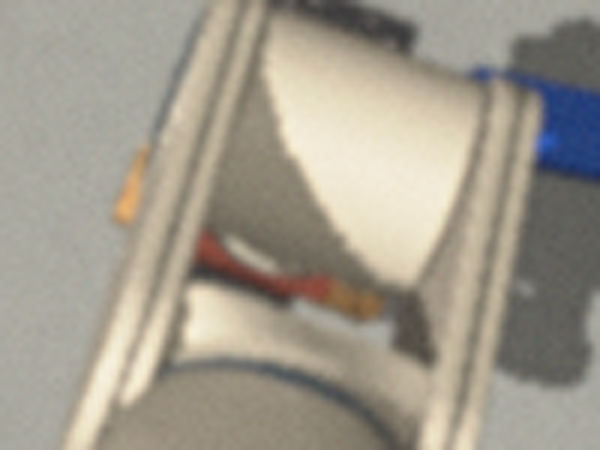

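The side view shows the fingers straddling the wood hanger, with the blue one well clear. Lowering now.

Call:
send_rows --pt "0.003 0.003 0.02 0 1" --pt "0 0 0.025 0 1" --pt "0 0 0.025 0 1" --pt "0 0 0.02 0 1" --pt "0 0 0 0 1"

```text
t: 2.9
ee_pos: [559.9, -180.9, 103.5]
orientation: [-2.587, -1.78, 0.001]
ft_force: [0.6, -0.1, 0.8]
width: 87.8
```

```bash
python3 st.py 558.5 -179 24 1.207
```

```text
t 2.9 pos [ 559.9 -180.9  103.5] grasp [ 559.9 -180.8   42.5] yaw 1.2053 zax [-1.1e-03  3.0e-04 -1.0e+00] F [ 0.57 -0.08  0.83] w 87.8 q6 0.03 v 0.039
tool shift mm [ 1.2 -1.9 18.5] turn -0.0017
```

Call:
send_rows --pt "0 -0.001 0.01 0 1" --pt "0 0 0.006 0 1" --pt "0 0 0 0 1" --pt "0 0 0 0 1"

```text
t: 3.3
ee_pos: [559.9, -179.8, 88.2]
orientation: [2.586, 1.782, 0.001]
ft_force: [-0.6, 0.2, -0.2]
width: 87.7
```

```bash
python3 st.py 558.5 -179 24 1.207
```

```text
t 3.3 pos [ 559.9 -179.8   88.2] grasp [ 560.  -179.8   27.2] yaw 1.2068 zax [ 7.e-04 -3.e-04 -1.e+00] F [-0.59  0.15 -0.24] w 87.7 q6 0.03 v 0.003
tool shift mm [ 0.2 -1.7  3.2] turn -0.0002
```

Call:
send_rows --pt "0 -0.0015 0.003 0 1" --pt "0 0 0 0 0" --pt "0 0 0 0 -1" --pt "0 0 0 0 -1" --pt "0 0 0 0 -1"

```text
t: 3.8
ee_pos: [558.4, -179.1, 84.7]
orientation: [2.587, 1.783, 0.0]
ft_force: [-0.5, -0.7, -0.1]
width: 59.5
```

Call:
send_rows --pt "0 0 0 0 -1" --pt "0 0 0 0 -1" --pt "0 0 0 0 -1" --pt "0 0 0 0 -1" --pt "0 0 0 0 -1"

```text
t: 4.3
ee_pos: [558.2, -179.0, 84.6]
orientation: [-2.587, -1.783, 0.0]
ft_force: [-0.9, 0.4, -0.0]
width: 39.6
```

```bash
python3 st.py 558.5 -179 24 1.207
```

```text
t 4.3 pos [ 558.2 -179.    84.6] grasp [ 558.2 -179.    23.6] yaw 1.2068 zax [-2.e-04  1.e-04 -1.e+00] F [-0.91  0.36 -0.01] w 39.6 q6 0.03 v 0.002
tool shift mm [ 0.1  0.3 -0.4] turn -0.0002
```

Gripped at a width of 39.6 mm. I'll lift it, turn it in line with the jig, and carry it over.

Call:
send_rows --pt "0 0 -0.01 0 -1" --pt "0 0 -0.02 0 -1" --pt "0 0 -0.02 -0.122 -1" --pt "0 0 -0.02 -0.122 -1" --pt "0 0 0 -0.121 -1"

```text
t: 4.8
ee_pos: [559.7, -179.5, 157.9]
orientation: [2.212, 2.225, 0.003]
ft_force: [0.1, -0.1, -1.0]
width: 39.9
```

Call:
send_rows --pt "0.02 -0.004 0 0 -1" --pt "0.035 -0.006 0 0 -1" --pt "0.04 -0.006 0 0 -1" --pt "0.04 -0.006 0 0 -1" --pt "0.04 -0.006 0 0 -1"

```text
t: 5.3
ee_pos: [529.8, -2.8, 155.3]
orientation: [2.221, 2.222, 0.001]
ft_force: [0.9, 0.3, -1.3]
width: 40.0
```

Call:
send_rows --pt "0.04 -0.005 0 0 -1" --pt "0.025 -0.002 0 0 -1" --pt "0.015 0 0 0 -1" --pt "0 0 0 0 -1" --pt "0 0 0 0 -1"

```text
t: 5.8
ee_pos: [523.3, 75.5, 154.9]
orientation: [2.219, 2.223, 0.0]
ft_force: [-0.2, -0.1, -1.4]
width: 40.0
```

```bash
python3 st.py 522.5 80 36 1.572; python3 - <<'E'
from workcell import get_image
from fit import *
for n,r in(('top',(160,160,290,240)),('side',(215,170,315,300))):
    d=get_image(n);pickle.dump(d,open(n+'2.pkl','wb'));x0,y0,x1,y1=r
    cv2.imwrite(f'pics/{n}2.png',cv2.resize(d['color'][y0:y1,x0:x1],None,fx=4.6,fy=4.6,interpolation=cv2.INTER_CUBIC))
E
```

```text
t 5.8 pos [523.3  75.5 154.9] grasp [523.3  75.5  93.9] yaw 1.5723 zax [ 4.e-04 -2.e-04 -1.e+00] F [-0.2  -0.11 -1.36] w 40.0 q6 0.12 v 0.021
tool shift mm [ 4.5 -0.8 57.9] turn 0.0003
```

View pics/side2.png

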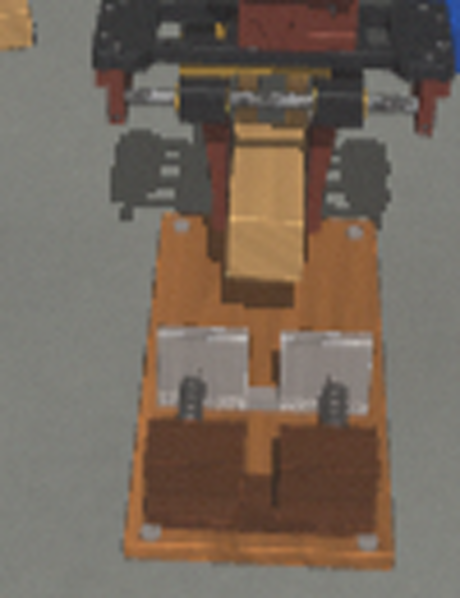

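View pics/top2.png

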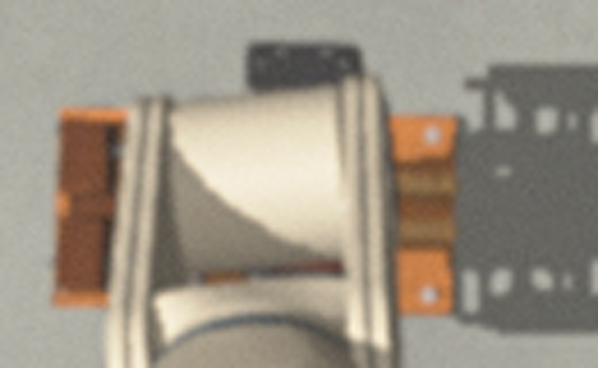

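The side view shows the hanger level in the grip, plain end facing the fence. I'll overlay the model to check its pose in the hand.

```bash
cat > ov.py <<'E'
from fit import *
def ov(d,q,z0,r,S,out,fy=150):
    x0,y0,x1,y1=r; im=cv2.resize(d['color'][y0:y1,x0:x1],None,fx=S,fy=S,interpolation=cv2.INTER_CUBIC)
    def dr(P,col,qq,zz=0):
        p=(proj(d,place(np.array(P,float),qq,zz))-[x0-.5,y0-.5])*S-.5
        cv2.polylines(im,[np.round(p).astype(int)],True,col,1)
    dr([[45,-20,0],[45,20,0],[45,20,40],[45,-20,40]],(0,255,0),q,z0)
    dr([[-45,-20,40],[45,-20,40],[45,20,40],[-45,20,40]],(0,255,0),q,z0)
    J=[522.5,130,1.572]; f=fy-130
    dr([[f,-55,63],[f,55,63],[f,55,12],[f,-55,12]],(255,0,255),J)
    dr([[f,-8,12],[f,-8,63],[f,8,63],[f,8,12]],(255,0,0),J)
    cv2.imwrite(out,im)
E
python3 - <<'E'
from ov import *
ov(pickle.load(open('side2.pkl','rb')),[523.3,75.5,1.572],70.3,(235,190,305,270),7,'pics/ov2.png')
E
```

```text
(no output)
```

View pics/ov2.png

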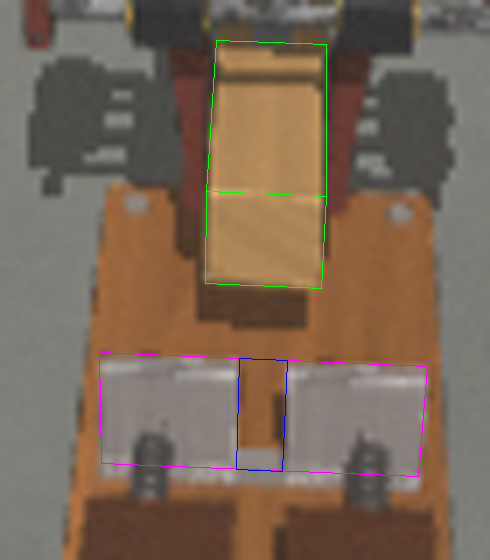

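The match is within about a millimetre. Lowering now.

Call:
send_rows --pt "0 -0.001 0.01 0 -1" --pt "0 0 0.02 0 -1" --pt "0 0 0.015 0 -1" --pt "0 0 0.007 0 -1" --pt "0 0 0 0 -1"

```text
t: 6.4
ee_pos: [521.3, 75.5, 101.2]
orientation: [-2.22, -2.221, 0.003]
ft_force: [-0.9, -0.1, -0.7]
width: 40.1
```

Call:
send_rows --pt "0 0 0.002 0 -1" --pt "0 0 0.001 0 -1" --pt "0 0 0 0 -1" --pt "0 0 0 0 -1"

```text
t: 6.8
ee_pos: [522.2, 76.0, 100.0]
orientation: [2.22, 2.222, 0.001]
ft_force: [-0.4, -0.4, -2.1]
width: 39.5
```

```bash
python3 st.py 522.5 80 35.6 1.572
```

```text
t 6.8 pos [522.2  76.  100. ] grasp [522.3  76.   39. ] yaw 1.5719 zax [ 7.e-04  1.e-04 -1.e+00] F [-0.44 -0.44 -2.1 ] w 39.5 q6 0.12 v 0.003
tool shift mm [4.  0.2 3.4] turn -0.0001
```

Call:
send_rows --pt "0 0 0.001 0 -1" --pt "0 0 0.001 0 -1" --pt "0 0 0 0 -1" --pt "0 0 0 0 -1"

```text
t: 7.2
ee_pos: [522.0, 75.9, 97.6]
orientation: [-2.22, -2.223, -0.0]
ft_force: [-0.5, 0.7, -0.9]
width: 40.1
```

Call:
send_rows --pt "0 0 0.001 0 -1" --pt "0 0 0 0 -1" --pt "0 0 0 0 -1"

```text
t: 7.5
ee_pos: [522.1, 75.9, 96.6]
orientation: [2.22, 2.223, 0.0]
ft_force: [-0.1, 0.6, -0.2]
width: 40.3
```

Call:
send_rows --pt "0 0 0.0005 0 -1" --pt "0 0 0 0 -1" --pt "0 0 0 0 -1"

```text
t: 7.8
ee_pos: [522.1, 75.9, 96.6]
orientation: [2.22, 2.223, 0.0]
ft_force: [-1.7, 0.0, 5.0]
width: 39.9
```

```bash
python3 st.py 522.5 80 35.6 1.572
```

```text
t 7.8 pos [522.1  75.9  96.6] grasp [522.1  75.9  35.6] yaw 1.5718 zax [ 1.e-04  0.e+00 -1.e+00] F [-1.68  0.03  5.05] w 39.9 q6 0.12 v 0.001
tool shift mm [ 4.1  0.4 -0. ] turn -0.0002
```

It's on the board, with a light vertical load of about 5 N. Next I'll slide it to the fence.

Call:
send_rows --pt "0.003 0.0004 -0.0002 0 -1" --pt "0.006 0 0 0 -1" --pt "0.006 0 0 0 -1" --pt "0.006 0 0 0 -1" --pt "0.003 0 0 0 -1"

```text
t: 8.3
ee_pos: [522.7, 100.6, 96.6]
orientation: [2.219, 2.223, 0.001]
ft_force: [0.5, -2.8, 5.9]
width: 39.6
```

Call:
send_rows --pt "0.001 0 0 0 -1" --pt "0 0 0 0 -1"

```text
t: 8.5
ee_pos: [522.7, 101.6, 96.6]
orientation: [2.219, 2.223, 0.001]
ft_force: [-0.8, -0.4, 4.8]
width: 39.5
```

```bash
python3 st.py 522.5 122 35.6 1.572;python3 - <<'E'
from workcell import get_image
from ov import *
d=get_image('side');pickle.dump(d,open('side3.pkl','wb'))
ov(d,[522.5,101,1.572],12,(235,190,305,270),7,'pics/ov3.png')
E
```

```text
t 8.5 pos [522.7 101.6  96.6] grasp [522.7 101.6  35.6] yaw 1.5724 zax [ 8.e-04  2.e-04 -1.e+00] F [-0.83 -0.37  4.82] w 39.5 q6 0.17 v 0.004
tool shift mm [20.4 -0.2 -0. ] turn 0.0004
```

View pics/ov3.png

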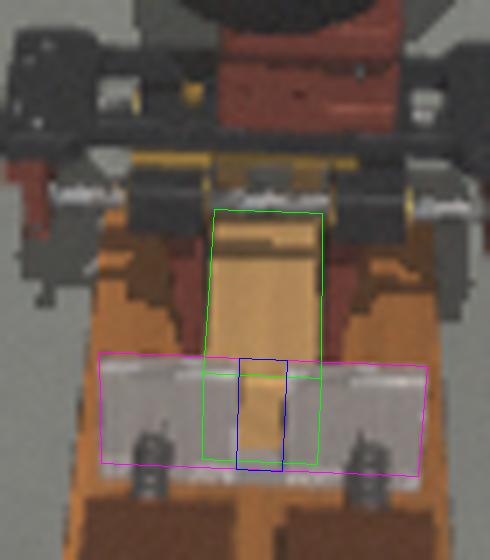

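Hanger and slot line up, both centred near column 262 of the crop. Now the slow push.

Call:
send_rows --pt "0.001 0 0 0 -1" --pt "0.001 0 0 0 -1" --pt "0.001 0 0 0 -1" --pt "0.001 0 0 0 -1" --pt "0.001 0 0 0 -1"

```text
t: 9.05
ee_pos: [522.7, 106.2, 96.6]
orientation: [2.219, 2.223, 0.0]
ft_force: [0.5, -4.5, 5.6]
width: 40.6
```

Call:
send_rows --pt "0.001 0 0 0 -1" --pt "0.001 0 0 0 -1" --pt "0.001 0 0 0 -1" --pt "0.001 0 0 0 -1" --pt "0.001 0 0 0 -1"

```text
t: 9.55
ee_pos: [522.7, 110.8, 96.6]
orientation: [2.219, 2.223, -0.0]
ft_force: [0.8, -7.6, 6.1]
width: 39.9
```

```bash
python3 st.py 522.5 122 35.6 1.572
```

```text
t 9.55 pos [522.7 110.8  96.6] grasp [522.7 110.8  35.6] yaw 1.5727 zax [ 6.e-04 -7.e-04 -1.e+00] F [ 0.84 -7.58  6.08] w 39.9 q6 0.19 v 0.018
tool shift mm [11.2 -0.2 -0. ] turn 0.0007
```

Call:
send_rows --pt "0.001 0 0 0 -1" --pt "0.001 0 0 0 -1" --pt "0.001 0 0 0 -1" --pt "0.001 0 0 0 -1" --pt "0.001 0 0 0 -1"

```text
t: 10.05
ee_pos: [522.7, 115.5, 96.6]
orientation: [2.218, 2.223, -0.001]
ft_force: [1.0, -10.3, 6.1]
width: 39.9
```

Call:
send_rows --pt "0.001 0 0 0 -1" --pt "0.001 0 0 0 -1" --pt "0.001 0 0 0 -1" --pt "0.001 0 0 0 -1" --pt "0.001 0 0 0 -1"

```text
t: 10.55
ee_pos: [522.8, 120.2, 96.6]
orientation: [2.218, 2.223, -0.001]
ft_force: [2.5, -13.8, 6.8]
width: 39.8
```

Call:
send_rows --pt "0.0005 0 0 0 -1" --pt "0 0 0 0 -1" --pt "0 0 0 0 -1"

```text
t: 10.85
ee_pos: [522.8, 120.7, 96.6]
orientation: [2.218, 2.223, -0.001]
ft_force: [1.0, -12.2, 5.2]
width: 40.0
```

```bash
python3 st.py 522.5 122 35.6 1.572;python3 - <<'E'
from workcell import get_image,telemetry
from ov import *
o=telemetry.get_obs();y=o['ee_pos'][1]
d=get_image('side');pickle.dump(d,open('side4.pkl','wb'))
ov(d,[522.7,y,1.572],12,(235,190,305,270),7,'pics/ov4.png',fy=y+45)
E
```

```text
t 10.85 pos [522.8 120.7  96.6] grasp [522.9 120.6  35.6] yaw 1.5728 zax [ 8.0e-04 -1.3e-03 -1.0e+00] F [  1.03 -12.24   5.18] w 40.0 q6 0.21 v 0.001
tool shift mm [ 1.4 -0.4  0. ] turn 0.0008
```

View pics/ov4.png

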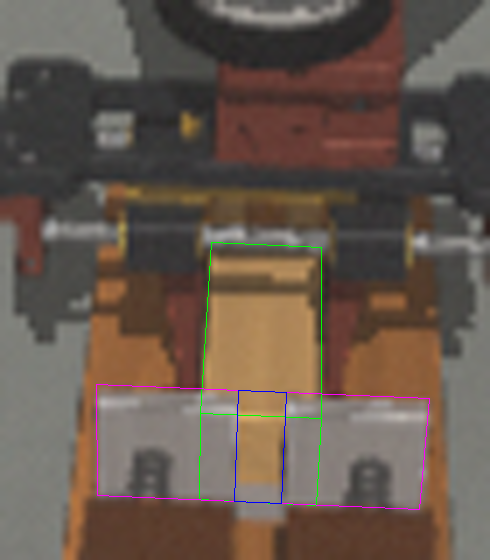

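The fence is pushed back about 16 mm, so roughly 10 N. The wrist reads 12 N, about 2 N of which is board friction. Holding it there.

Call:
send_rows --pt "0 0 0 0 -1" --pt "0 0 0 0 -1" --pt "0 0 0 0 -1" --pt "0 0 0 0 -1" --pt "0 0 0 0 -1"

```text
t: 11.4
ee_pos: [522.8, 120.7, 96.6]
orientation: [2.218, 2.223, -0.001]
ft_force: [3.2, -11.5, 5.4]
width: 39.8
```

Call:
send_rows --pt "0 0 0 0 -1" --pt "0 0 0 0 -1" --pt "0 0 0 0 -1" --pt "0 0 0 0 -1" --pt "0 0 0 0 -1"

```text
t: 11.9
ee_pos: [522.8, 120.7, 96.6]
orientation: [2.218, 2.223, -0.001]
ft_force: [0.9, -11.8, 5.6]
width: 39.9
```

Call:
send_rows --pt "0 0 0 0 -1" --pt "0 0 0 0 -1" --pt "0 0 0 0 -1" --pt "0 0 0 0 -1" --pt "0 0 0 0 -1"

```text
t: 12.4
ee_pos: [522.8, 120.7, 96.6]
orientation: [2.218, 2.223, -0.001]
ft_force: [0.8, -11.6, 6.8]
width: 39.9
```

Call:
send_rows --pt "0 0 0 0 -1" --pt "0 0 0 0 -1" --pt "0 0 0 0 -1" --pt "0 0 0 0 -1" --pt "0 0 0 0 -1"

```text
t: 12.9
ee_pos: [522.8, 120.7, 96.6]
orientation: [2.218, 2.223, -0.001]
ft_force: [1.4, -12.9, 5.7]
width: 39.9
```

Call:
send_rows --pt "0 0 0 0 -1" --pt "0 0 0 0 -1" --pt "0 0 0 0 -1" --pt "0 0 0 0 -1" --pt "0 0 0 0 -1"

```text
t: 13.4
ee_pos: [522.8, 120.7, 96.6]
orientation: [2.218, 2.223, -0.001]
ft_force: [1.3, -11.7, 6.4]
width: 40.0
```

Call:
send_rows --pt "0 0 0 0 -1" --pt "0 0 0 0 -1" --pt "0 0 0 0 -1" --pt "0 0 0 0 -1" --pt "0 0 0 0 -1"

```text
t: 13.9
ee_pos: [522.8, 120.7, 96.6]
orientation: [2.218, 2.223, -0.001]
ft_force: [1.7, -12.0, 5.4]
width: 39.7
```

Call:
send_rows --pt "0 0 0 0 -1" --pt "0 0 0 0 -1" --pt "0 0 0 0 -1" --pt "0 0 0 0 -1" --pt "0 0 0 0 -1"

```text
t: 14.4
ee_pos: [522.8, 120.7, 96.6]
orientation: [2.218, 2.223, -0.001]
ft_force: [1.2, -11.8, 6.4]
width: 39.5
```

Call:
send_rows --pt "0 0 0 0 -1" --pt "0 0 0 0 -1" --pt "0 0 0 0 -1" --pt "0 0 0 0 -1" --pt "0 0 0 0 -1"

```text
t: 14.9
ee_pos: [522.8, 120.7, 96.6]
orientation: [2.218, 2.223, -0.001]
ft_force: [1.6, -11.4, 7.2]
width: 39.6
```

```bash
python3 st.py 522.5 122 35.6 1.572;python3 - <<'E'
from workcell import get_image
import cv2,numpy as np
from fit import *
a=get_image('side');b=get_image('top')
cv2.imwrite('pics/f_side.png',a['color']);cv2.imwrite('pics/f_top.png',b['color'])
s=a['color'][190:270,235:305];s0=pickle.load(open('side4.pkl','rb'))['color'][190:270,235:305]
cv2.imwrite('pics/f_crop.png',cv2.resize(np.hstack([s0,s]),None,fx=5.5,fy=5.5,interpolation=cv2.INTER_CUBIC))
E
```

```text
t 14.9 pos [522.8 120.7  96.6] grasp [522.8 120.6  35.6] yaw 1.5728 zax [ 8.0e-04 -1.3e-03 -1.0e+00] F [  1.56 -11.4    7.24] w 39.6 q6 0.21 v 0.001
tool shift mm [ 1.4 -0.3  0. ] turn 0.0008
```

View pics/f_crop.png

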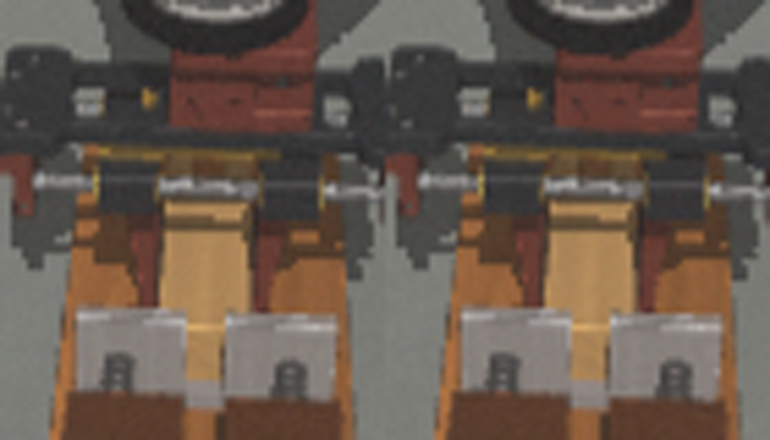

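View pics/f_side.png

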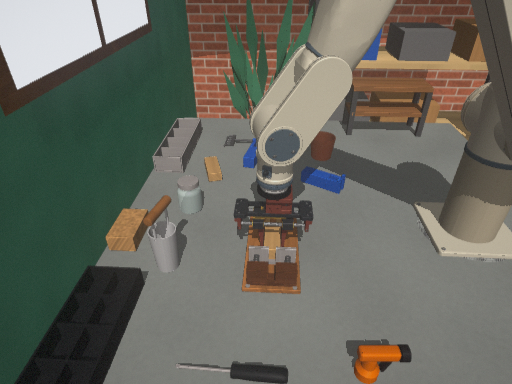

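Steady for 4 s: the hanger is flat, square and centred behind the slot, and the bystanders haven't moved. Handing in.

```bash
python3 -c "
from workcell import ctrl
print(ctrl.close_job())"
```

```text
the job is handed in; nothing more can be done
None
```

I picked up the bare-wood forked hanger and laid it flat on the jig board. Its plain end is against the sprung fence, centred on the screw slot. I handed the job in at about 15 s with the arm still gripping and pressing.

- **Push:** I held it for just over 4 s at a steady position. The fence is back about 16 mm, which is roughly 9.5–10.5 N. The wrist read 11.4–12.9 N along the push during the hold, about 2 N of it likely board friction. The highest reading was 13.8 N, while the arm was still advancing.
- **Alignment:** the angle to the fence is within about 0.1° of my jig estimate. The hanger is within about 0.5 mm of the slot centre, though the camera calibration is only good to about 2 mm.
- **Flat and gripped:** the hanger is pressed down on the board with 5–7 N, and the grip width is steady at about 40 mm.
- **Other things on the bench:** the final side picture shows nothing else moved; I did not view the final top picture.
- **Small disagreement:** the fence in the side picture looked 1–2 mm further back than the arm position suggests, which is within the calibration error.

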